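# Open the pedal clamp and present the offset lever over its fixture

## Task

Press the pedal of the assembly fixture right down to its stop, so that its clamp swings up and stays open. Then pick up the cast lever by its balance point and hold it level over the open fixture, lined up as it will be fitted: the bore of its big boss over the thick post and the bore of its small eye over the thin pin, about two centimetres above the tip of the post. Finish while still holding it there, because I will grease the post and pin before it goes down; do not bump the lever on the fixture or disturb the things lying around.

Things in the scene. Friction and masses are not known exactly. Their poses are not given: they have to be found in the camera images.
- fixture: Assembly fixture fixed to the bench: an aluminium plate 80 x 320 x 14 mm. Origin under its centre, z up, y along the plate from the thin pin's end to the pedal's end. At its own y (mm): thin pin -138, thick post +12, dark steel clamp stand 42 to 86 (42 wide, 88 high), pedal 86 to 160.
- post_tip (a point): Centre of the tip of the thick upright steel post (16 mm thick), 54 mm above the bench. Its axes are the fixture's.
- pin_tip (a point): Centre of the tip of the thin upright steel pin (8 mm thick), 48 mm above the bench, 150 mm from the post along the fixture's -y.
- pedal_pad (a point): Middle of the top of the pedal's black ribbed tread (44 mm along the fixture's x, 42 mm along its y); moves with the pedal. At rest 76 mm above the bench, the tread sloping up away from the stand by 0.32 rad; fully pressed 48 mm above the bench, sloping down by 0.12 rad. The hinge lies 61 mm towards the stand (fixture's -y).
- pedal (a joint): Pedal angle, rad: 0 at rest (clamp shut), 0.44 down on its stop (clamp open). An over-centre spring resists with about 9 N at the middle of the tread, falling to none at 0.34 rad; past that it pulls the pedal on to its stop and keeps it there with the clamp open. Let go before that, it springs back up.
- lever_balance (a point): Balance point (centre of mass) of the grey cast lever, mid-width of its bar, 22 mm above its underside. The lever, 185 mm long, 0.29 to 0.45 kg, lies flat on the bench; the bar is 14 mm wide, 12 to 32 mm above the underside. x runs along the bar from the big boss to the small eye, z up. Boss bore 44 mm towards -x, eye bore 106 mm towards +x.
- boss_mouth (a point): Centre of the lower mouth of the upright 18 mm bore in the lever's heavy round boss (44 mm across, 44 mm high), on the lever's underside; axes as for the balance point.
- eye_mouth (a point): Centre of the lower mouth of the upright 10 mm bore in the lever's small round eye (26 mm across, 34 mm high), on the lever's underside, 150 mm from the boss bore; axes as for the balance point.
- flux: Small brown dropper bottle, 33 mm across, 90 mm high, a bystander; origin under its centre.
- tape: Roll of amber tape lying flat, 66 x 70 x 20 mm, a bystander; origin under its centre.
- wick: Small flat reel, 48 mm across, 10 mm high, a bystander; origin under its centre.
- clamp (a joint): Clamp arm angle, rad, driven by the pedal. 0: shut, a steel arm with a rubber-tipped bolt lying level from the stand over the post, 68 to 93 mm above the bench, in the way of the lever. 1.72: open, upright over the stand, leaning slightly back, up to 140 mm high; the space over post and pin is then free.

How it is judged (in metres and radians):
On the way, in this order (a step that is already met when the one before it is completed fails the run):
1. the pedal is down on its stop and the clamp is open, the lever still lying on the bench (value of joint pedal above 0.41 rad and height (world z) of lever_balance below 0.03 m), for 0.2 s.
2. the lever is lifted clear of the bench in the gripper, level (height (world z) of each of boss_mouth, eye_mouth above 0.03 m and contact force between the fingers and lever above 1 N and angle between lever_balance's own z axis and vertical below 0.25 rad), for 0.2 s.
At the end, for the whole second after the job is handed in: Pedal still over 0.41 rad; lever gripped within 25 mm of its balance point, at rest, level within 0.07 rad, not touching the fixture; boss bore within 8 mm of the post axis, eye bore within 10 mm of the pin axis, underside 10 to 35 mm above the post tip (value of joint pedal above 0.41 rad and horizontal distance between boss_mouth and post_tip below 0.008 m and horizontal distance between eye_mouth and pin_tip below 0.01 m and z of boss_mouth in the frame of post_tip between 0.01 and 0.035 m and angle between lever_balance's own z axis and vertical below 0.07 rad and distance between the grasp point and lever_balance below 0.025 m and contact force between the fingers and lever above 1 N and contact force between lever and fixture below 0.2 N and linear speed of lever below 0.02 m/s); the arm keeps its last pose, push and grip.
It fails at once if the lever is knocked hard against the fixture (over 8 N) (contact force between lever and fixture above 8 N).
It fails at once if the lever is tipped by more than 0.5 rad (angle between lever_balance's own z axis and vertical above 0.5 rad).
It fails at once if a bystander is moved by more than 20 mm (distance of any of flux, tape, wick from where it was at the start of the episode above 0.02 m).
It also fails if it takes over 53 s, if anything falls off the work surface, if the arm or the gripper's body presses on something with over 40 N, if the wrist force passes 120 N, or if a joint passes its speed limit or range.

## Robot

A 6-joint arm with a two-finger parallel gripper is mounted at the origin on a cart in front of the work surface, level with it; the furniture and walls round the work are solid. World frame = base frame: x ahead of the robot, y to its left, z up, the work surface at z = 0. Lengths are in m, angles in degrees, forces in N, time in s.
With the tool pointing down it reaches from about 0.375 to 0.925 m from the base axis. Payload 5.7 kg.
Tool frame: the origin (TCP) lies midway between the tips of the shut fingers; the grasp point (between the pads) lies 19 mm behind it; z points along the fingers, y is the line along which they close (so a half turn about z gives the same grasp; the last joint's range is limited). The gripper opens to 88 mm and grips with 3 to 60 N. Pads are 20 mm wide; open, the fingers measure 115 mm over their backs; the gripper's body (75 mm by 178 mm) begins 61 mm behind the grasp point.
Start: joints at [63.077, 20.558, 86.54, -0, 72.909, -6.595], TCP at [0.208, 0.563, 0.223] pointing down, gripper open.
Joint ranges: [-170.27, 170.27], [-57.76, 135], [12.27, 136.19], [-55.21, 235.2], [11.17, 155.16], [-170.74, 170.74]. Speed limits (degrees/s): [136.94, 136.94, 180, 180, 180, 180].

## Interface

Orientations are given as a 3x3 rotation matrix whose columns are the frame's x, y, z axes.
In Python, from plant import robot, optics gives the robot as it stands.
- The arm moves only by the tool drive_tool, never from a script. Its argument "targets" is a list of rows, each an object with "travel": the shift along the tool's x, y, z in mm, a list of three; "delta_rot": the turn, a rotation vector about the tool's x, y, z in rad, a list of three. In form: [{"travel": [tx, ty, tz], "delta_rot": [rx, ry, rz]}, ...]. A call has 1 to 10 rows; each row is the pose to reach, as a shift and turn from the pose commanded when the call began, along the tool's axes at that moment; what a row does not reach only later rows make up. A row lasts 1/12 s, in which the tool goes at most 41.7 mm and 7.16 degrees, less where a joint would pass 70% of its speed; a pose out of reach is approached as far as the arm can. A call with a gripper value outside its range is refused whole. "fingers" is the finger opening in mm, from 0 to 87.8, set as the call begins (left out, the last holds). The fingers move at their own pace and stop on an object; "grip_force" is the grip in N (left out, the last holds). Time passes only in rows, so rows that repeat a pose let the fingers close. It gives the time, the measured TCP pose, the force, the opening and the grip force at its end, in the units of the state.
- robot.observe(): the state, without advancing time (a new reading comes with each control period).
- optics.capture(name): name is "scene" or "top" or "wrist"; returns a dict with "pixels" (400x640x3 uint8, red, green, blue), "fx", "fy", "cx", "cy" (pixels), "R" (3x3) and "t" (3): a world point X has camera coordinates R X + t; the wrist camera has in their place "hand_eye" (4x4, takes a point from camera to tool coordinates, whose origin is the TCP and whose axes are the flange's). Camera axes: x right, y down, z forward; pixel columns grow to the right and rows downward; lengths in m; the calibration is good to about 2 mm. A picture is of the moment at which its call begins: read the wrist's pose just before it. There is no depth.
- robot.close_job(): hands the job in; it is judged then, once.
The state is a dict: "t": time; "qpos": joint angles; "joint_vel": joint speeds; "effort": joint torques, N m; "position": TCP position; "tool_rot": TCP orientation; "force": force on the tool from outside, world axes, zero at the start; "ft_torque": the same for the moment, N m; "finger_gap": opening from 0.0 (shut) to 1.0 (fully open); "grip_force": force on a finger pad.
Only numpy, scipy, OpenCV 4.12 (cv2) and the standard library are available. Lean on these libraries where they do the work, as an engineer would, in place of code of your own. Each camera call takes 0.05 s, during which the arm holds its last target. There are 200 camera calls.

## Working session

There is one attempt and no reset: what is moved stays moved. The work goes in short steps, Python scripts to look and compute and a tool call to move; the robot and the scene stay as the last step left them, time stands still between calls to the robot, and variables do not carry over. Pictures are saved under pics/ and viewed, at most 10 in all, crops included, and the job is handed in when it is done.

Besides the shell and the picture viewer there is one more tool, called after "Request:" as name(argument=value, ...), one argument or row to a line, values as JSON. drive_tool: Moves the arm, as the interface text tells. Its arguments: {"type":"object","properties":{"targets":{"type":"array"},"fingers":{"type":"number"},"grip_force":{"type":"number"}},"required":["targets"]}

```bash
mkdir -p pics
cat > h.py <<'E'
import numpy as np, cv2
from plant import robot, optics
def snap(cam,name):
    s=robot.observe(); c=optics.capture(cam); cv2.imwrite('pics/'+name,c['pixels'][:,:,::-1])
    if 'hand_eye' in c:
        H=np.array(c['hand_eye']); T=np.eye(4);T[:3,:3]=s['tool_rot'];T[:3,3]=s['position']
        W=np.linalg.inv(T@H); c['R']=W[:3,:3]; c['t']=W[:3,3]
    K=dict((k,np.array(c[k]).tolist()) for k in('fx','fy','cx','cy','R','t'))
    import json; json.dump(K,open('pics/'+name+'.json','w')); return c
def load(name):
    import json; return json.load(open('pics/'+name+'.json'))
def ray(K,u,v,z):
    R=np.array(K['R']);t=np.array(K['t']); o=-R.T@t
    d=R.T@np.array([(u-K['cx'])/K['fx'],(v-K['cy'])/K['fy'],1]); return o+d*(z-o[2])/d[2]
def proj(K,X):
    p=np.array(K['R'])@np.array(X)+np.array(K['t']); return np.array([K['fx']*p[0]/p[2]+K['cx'],K['fy']*p[1]/p[2]+K['cy']])
E
python3 - <<'E'
from h import *
snap('top','top1.png');snap('scene','scene1.png')
s=robot.observe();print(s)
E
```

```text
{'t': 0.1, 'qpos': array([ 6.30775088e+01,  2.05935989e+01,  8.65926095e+01,  2.47319714e-03,
        7.29063513e+01, -6.59527652e+00]), 'joint_vel': array([-0.04664042, -0.06608621, -0.15097242,  0.1081594 , -0.02084517,
       -0.01524884]), 'effort': array([ 6.95758740e-05, -5.16360784e+01, -2.71403611e+01,  6.77607232e-02,
        2.75152718e-02, -3.16502656e-05]), 'position': array([0.20814927, 0.56208995, 0.22189698]), 'tool_rot': array([[-9.37719533e-01,  3.47392411e-01, -7.68247524e-04],
       [ 3.47393187e-01,  9.37718482e-01, -1.42170453e-03],
       [ 2.26510539e-04, -1.60004406e-03, -9.99998694e-01]]), 'force': array([-1.03399745,  0.1999633 ,  0.19177071]), 'ft_torque': array([-0.0256969 ,  0.03894438,  0.00985076]), 'grip_force': 0.0, 'finger_gap': 0.9997605865460187}
```

View pics/top1.png

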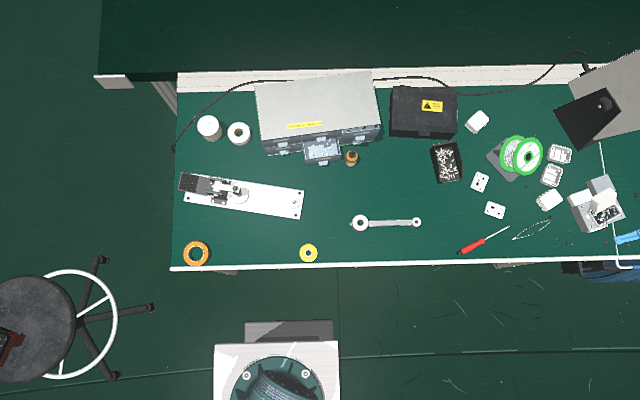

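View pics/scene1.png

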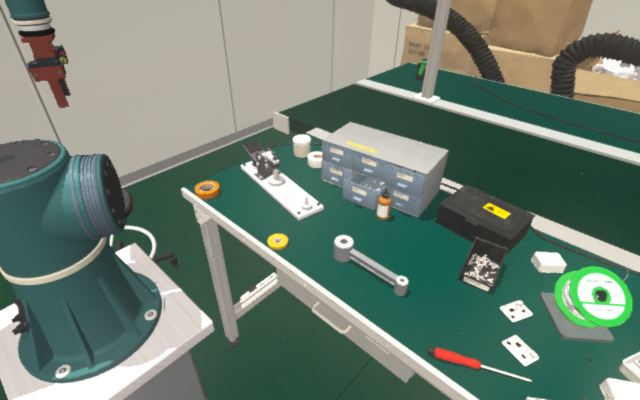

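The top view shows the fixture from its pedal end (180,182) to its pin end (303,205). The lever's boss is at (360,223) and its eye at (416,222). The flux is at (351,158), the tape at (195,253) and the wick at (308,253). I'll zoom in next to get exact pixels.

Run:
```python
from h import *
im=cv2.imread('pics/top1.png')[165:270,172:432]
cv2.imwrite('pics/c1.png',cv2.resize(im,None,fx=3,fy=3,interpolation=cv2.INTER_CUBIC))
K=load('top1.png');f=lambda u,v,z:print((u,v),ray(K,u,v,z).round(4))
f(360,223,.044);f(416,222,.034);f(180,182,.076);f(303,205,.014);f(351,158,.09);f(195,253,.02);f(308,253,.01)
print(K)
```

```text
(360, 223) [ 0.4464 -0.2263  0.044 ]
(416, 222) [ 0.447  -0.3758  0.034 ]
(180, 182) [0.5604 0.2394 0.076 ]
(303, 205) [ 0.5041 -0.0775  0.014 ]
(351, 158) [ 0.6103 -0.2056  0.09  ]
(195, 253) [0.3809 0.2097 0.02  ]
(308, 253) [ 0.3744 -0.088   0.01  ]
{'fx': 451.3543014124504, 'fy': 451.3543014124504, 'cx': 313.30554865644126, 'cy': 201.28402788016353, 'R': [[-0.02516659861837739, -0.9996766290799783, 0.0036441165284412363], [-0.9790919792868923, 0.023912007692524235, -0.20200770278429594], [0.20185524122513457, -0.008651772038376478, -0.9793771533125218]], 't': [-0.09272335366925744, 0.5083090880763148, 1.1343689754726924]}
```

View pics/c1.png

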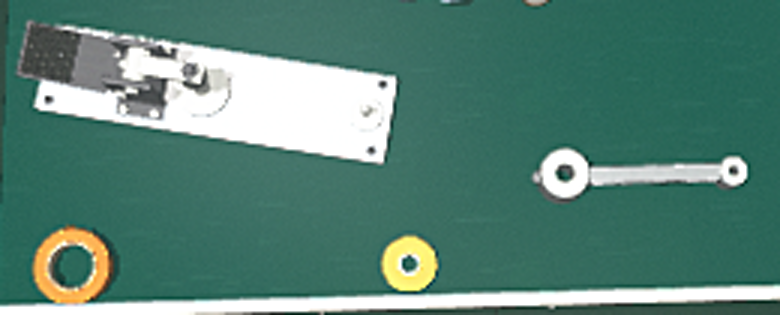

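The crop shows the boss bore at (565,173), the eye bore at (734,171) and the pin tip at about (367,111). The plate corners are at (395,76), (383,163) and (36,107), and the pedal tread is centred at about (48,52).

Run:
```python
from h import *
K=load('top1.png');g=lambda u,v,z:ray(K,172+(u+.5)/3-.5,165+(v+.5)/3-.5,z)
b=g(565,173,.044);e=g(734,171,.034);print('lever',b,e,np.hypot(*(e-b)[:2]))
d=(e-b)/np.hypot(*(e-b)[:2]);print('bal',b+44e-3*d,np.degrees(np.arctan2(d[1],d[0])))
c=[g(395,76,.014),g(383,163,.014),g(36,107,.014)];print(np.array(c).round(4),np.hypot(*(c[0]-c[1])[:2]),np.hypot(*(c[2]-c[1])[:2]))
o=(c[0]+c[2])/2;y=c[2]-c[1];y/=np.linalg.norm(y)
ang=np.arctan2(y[1],y[0]);print('fix',o,'ydir deg',np.degrees(ang))
for n,k in(('pin',-.138),('post',.012),('pad',.147)):print(n,o+k*y)
print('pin direct',g(367,111,.048),'pad',g(48,52,.076))
x=np.array([y[1],-y[0],0])
for P in (o+y*.012+[0,0,.04],):print(P)
```

```text
lever [ 0.44817519 -0.22637402  0.044     ] [ 0.447844   -0.37670519  0.034     ] 0.15033153131763669
bal [ 0.44807825 -0.27037392  0.04107314] -90.12622599416936
[[ 0.5458 -0.0792  0.014 ]
 [ 0.4659 -0.0668  0.014 ]
 [ 0.5249  0.2459  0.014 ]] 0.08082254281652239 0.31821121938933855
fix [0.53535055 0.08333599 0.014     ] ydir deg 79.31662105068574
pin [ 0.5097679  -0.05227201  0.014     ]
post [0.53757513 0.09512798 0.014     ]
pad [0.56260164 0.22778798 0.014     ]
pin direct [ 0.50690083 -0.05441731  0.048     ] pad [0.55994634 0.2195101  0.076     ]
[0.53757513 0.09512798 0.054     ]
```

Every measurement matches the sizes given: bore spacing 150.3 mm, plate 80.8 x 318 mm, and pad 138 mm along the fixture. Next I'll move to a hover over the outer part of the tread with the fingers shut.

Request:
drive_tool(
  targets=[
    {"travel":[-40,-17,9],"delta_rot":[0,0,0.12]},
    {"travel":[-76,-33,17],"delta_rot":[0,0,0.24]},
    {"travel":[-112,-48,26],"delta_rot":[0,0,0.35]},
    {"travel":[-148,-64,34],"delta_rot":[0,0,0.46]},
    {"travel":[-184,-79,42],"delta_rot":[0,0,0.57]},
    {"travel":[-220,-95,50],"delta_rot":[0,0,0.68]},
    {"travel":[-256,-110,58],"delta_rot":[0,0,0.8]},
    {"travel":[-292,-126,67],"delta_rot":[0,0,0.91]},
    {"travel":[-328,-141,75],"delta_rot":[0,0,1.02]},
    {"travel":[-360,-155,82],"delta_rot":[0,0,1.13]},
  ],
  fingers=0,
  grip_force=20,
)

```text
t: 0.93
position: [0.4933, 0.2902, 0.1398]
tool_rot: [[-0.08, 0.997, -0.001], [0.997, 0.08, -0.001], [-0.0, -0.001, -1.0]]
force: [0.1, 0.2, 0.4]
finger_gap: 0.282
grip_force: 0.0
```

```bash
cat >> h.py <<'E'
def plan(x,y,z,head):
    "head: heading (deg) of tool y; prints mm in tool axes and z turn"
    s=robot.observe();R=np.array(s['tool_rot']);d=R.T@(np.array([x,y,z])-s['position'])*1e3
    h=np.degrees(np.arctan2(R[1,1],R[0,1]));r=(h-head+180)%360-180
    print('t',round(s['t'],2),'pos',np.array(s['position']).round(4),'head',h.round(2),'tilt z',R[:,2].round(4),'travel',d.round(1),'turn',np.radians(r).round(4),'F',np.array(s['force']).round(1),'gap',s['finger_gap'],'grip',s['grip_force'])
E
python3 -c "
from h import *
plan(.561,.226,.12,-10)"
```

```text
t 0.93 pos [0.4933 0.2902 0.1398] head 4.59 tilt z [-6.e-04 -5.e-04 -1.e+00] travel [-69.4  62.3  19.8] turn 0.2546 F [0.1 0.2 0.4] gap 0.2815667036511282 grip 0.0
```

Request:
drive_tool(
  targets=[
    {"travel":[-25,22,7],"delta_rot":[0,0,0.09]},
    {"travel":[-48,43,14],"delta_rot":[0,0,0.18]},
    {"travel":[-66,59,19],"delta_rot":[0,0,0.25]},
    {"travel":[-69,62,20],"delta_rot":[0,0,0.255]},
    {"travel":[-69,62,20],"delta_rot":[0,0,0.255]},
    {"travel":[-69,62,20],"delta_rot":[0,0,0.255]},
  ],
)

```text
t: 1.43
position: [0.559, 0.2289, 0.1203]
tool_rot: [[0.167, 0.986, -0.002], [0.986, -0.167, 0.0], [-0.0, -0.002, -1.0]]
force: [-0.2, -0.8, 0.7]
finger_gap: 0.007
grip_force: 0.0
```

```bash
python3 -c "
from h import *
snap('wrist','w1.png');snap('scene','s2.png')
plan(.561,.226,.048,-10)"
```

```text
t 1.53 pos [0.5586 0.2298 0.1207] head -9.56 tilt z [-9.e-04  1.e-04 -1.e+00] travel [-3.3  3.  72.7] turn 0.0076 F [ 0.2  0.1 -0.1] gap 0.006361208991968963 grip 0.0
```

View pics/w1.png

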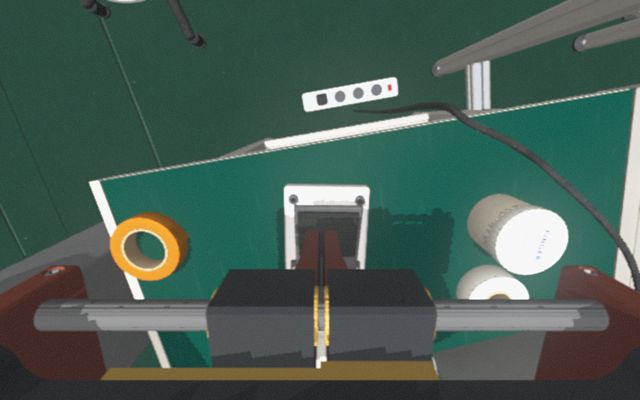

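The wrist view shows the shut fingers (column 320) lined up with the fixture's centreline (about column 327), over the tread. Pressing now.

Request:
drive_tool(
  targets=[
    {"travel":[-1,1,20],"delta_rot":[0,0,0]},
    {"travel":[-3,2,36],"delta_rot":[0,0,0]},
    {"travel":[-3,3,44],"delta_rot":[0,0,0]},
    {"travel":[-3,3,50],"delta_rot":[0,0,0]},
    {"travel":[-3,3,56],"delta_rot":[0,0,0]},
    {"travel":[-3,3,62],"delta_rot":[0,0,0]},
    {"travel":[-3,3,68],"delta_rot":[0,0,0]},
    {"travel":[-3,3,72],"delta_rot":[0,0,0]},
    {"travel":[-3,3,73],"delta_rot":[0,0,0]},
    {"travel":[-3,3,73],"delta_rot":[0,0,0]},
  ],
)

```text
t: 2.37
position: [0.5618, 0.2261, 0.0486]
tool_rot: [[0.167, 0.986, -0.0], [0.986, -0.167, 0.0], [0.0, -0.0, -1.0]]
force: [-2.9, 1.8, 10.4]
finger_gap: 0.003
grip_force: 4.9
```

```bash
python3 -c "
from h import *
snap('top','t2.png')
plan(.561,.226,.046,-10)
im=cv2.imread('pics/t2.png')[165:270,172:432]
a=cv2.resize(im,None,fx=3,fy=3,interpolation=cv2.INTER_CUBIC)
s=cv2.imread('pics/scene1.png');snap('scene','s3.png');s=cv2.imread('pics/s3.png')[120:230,180:440]
cv2.imwrite('pics/c2.png',np.vstack([a,cv2.resize(s,(780,285))]))
"
```

```text
t 2.42 pos [0.5618 0.2261 0.0487] head -9.64 tilt z [-2.e-04  4.e-04 -1.e+00] travel [-0.2 -0.8  2.7] turn 0.0062 F [-2.3  2.1  9.1] gap 0.006473687910304987 grip 4.867568546324037
```

View pics/c2.png

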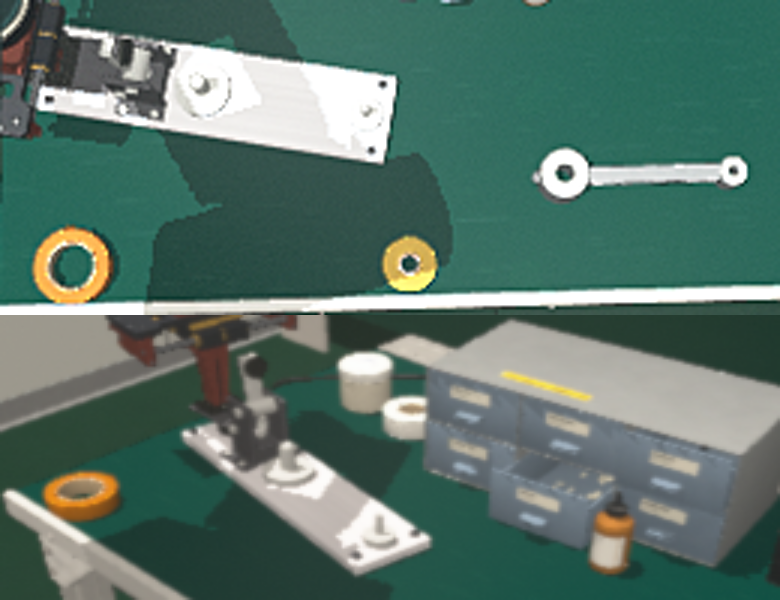

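The clamp is upright and open, with the post tip at about (200,77) in the top crop and the pin tip at (367,110). I'll press slightly more to make sure of the stop, then retreat straight up.

Request:
drive_tool(
  targets=[
    {"travel":[0,0,2],"delta_rot":[0,0,0]},
    {"travel":[0,0,2],"delta_rot":[0,0,0]},
    {"travel":[0,0,2],"delta_rot":[0,0,0]},
    {"travel":[0,0,-8],"delta_rot":[0,0,0]},
    {"travel":[0,0,-30],"delta_rot":[0,0,0]},
    {"travel":[0,0,-65],"delta_rot":[0,0,0]},
    {"travel":[0,0,-105],"delta_rot":[0,0,0]},
    {"travel":[0,0,-145],"delta_rot":[0,0,0]},
    {"travel":[0,0,-160],"delta_rot":[0,0,0]},
    {"travel":[0,0,-160],"delta_rot":[0,0,0]},
  ],
)

```text
t: 3.3
position: [0.565, 0.2262, 0.2128]
tool_rot: [[0.168, 0.986, 0.008], [0.986, -0.168, 0.002], [0.003, 0.008, -1.0]]
force: [0.6, 0.3, -1.2]
finger_gap: 0.002
grip_force: 0.0
```

Run:
```python
from h import *
snap('top','t3.png');snap('scene','s4.png')
a=cv2.imread('pics/t3.png')[175:225,172:312];b=cv2.imread('pics/s4.png')[125:225,230:390]
cv2.imwrite('pics/c3.png',np.vstack([cv2.resize(a,(700,250),interpolation=cv2.INTER_CUBIC),cv2.resize(b[:68],(700,298),interpolation=cv2.INTER_CUBIC)]))
plan(.448,-.22,.2,-0)
```

```text
t 3.4 pos [0.5621 0.2253 0.2079] head -9.66 tilt z [ 7.e-04 -2.e-04 -1.e+00] travel [-458.2  -37.8    7.9] turn -0.1686 F [-0.9 -0.1 -0.7] gap 0.0034069386815368877 grip 0.0
```

View pics/c3.png

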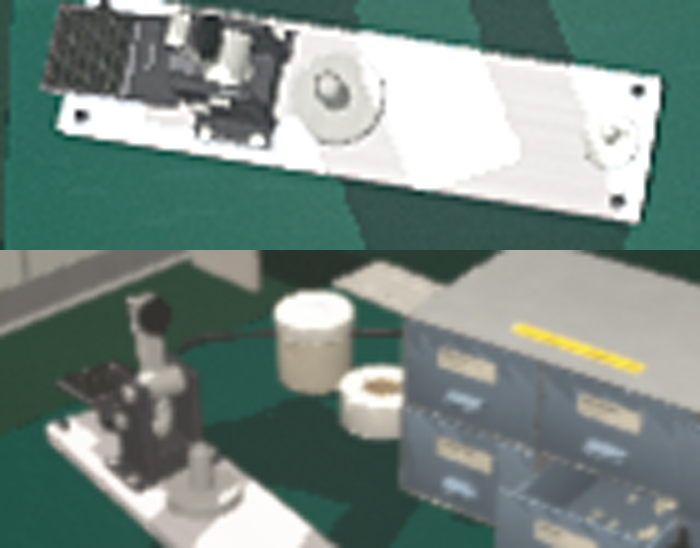

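The clamp stays open. In this crop the post tip is at about (326,85) and the pin tip at about (611,132). The cabinet's front-left edge runs from (403,340) to (403,487) in the lower half.

Run:
```python
from h import *
K=load('t3.png');g=lambda u,v,z:ray(K,172+(u+.5)/5-.5,175+(v+.5)/5-.5,z)
post=g(326,85,.054);pin=g(611,132,.048);print('post',post,'pin',pin,np.hypot(*(post-pin)[:2]),np.degrees(np.arctan2(*(post-pin)[[1,0]])))
c=np.array([g(660,78,.014),g(638,220,.014),g(58,128,.014)]);print(c)
for a,b in((1,2),(1,0)):d=c[b]-c[a];print(np.hypot(*d[:2]),np.degrees(np.arctan2(d[1],d[0])))
o=(c[0]+c[2])/2;d=c[2]-c[1];y=d/np.linalg.norm(d);print('o',o,'post',o+.012*y,'pin',o-.138*y)
S=load('s4.png')
u=230+403/4.375;bot=ray(S,u,125+237/4.38,0);print('cab bottom',bot)
for h in(.08,.1,.12,.14,.16):print(h,proj(S,bot+[0,0,h]),(u,125+90/4.38))
```

```text
post [0.53640943 0.09553151 0.054     ] pin [ 0.50870864 -0.05391969  0.048     ] 0.15199669225912985 79.49939296938476
[[ 0.54520856 -0.07994017  0.014     ]
 [ 0.46702414 -0.06646078  0.014     ]
 [ 0.52531574  0.24717297  0.014     ]]
0.3190047636637511 79.47121125948445
0.07933786686787055 -9.781923123276567
o [0.53526215 0.0836164  0.014     ] post [0.53745491 0.09541436 0.014     ] pin [ 0.51004547 -0.05206013  0.014     ]
cab bottom [0.6559527  0.02070112 0.        ]
0.08 [322.57764953 155.498607  ] (322.1142857142857, 145.54794520547946)
0.1 [322.69997539 149.26541892] (322.1142857142857, 145.54794520547946)
0.12 [322.82507145 142.89107397] (322.1142857142857, 145.54794520547946)
0.14 [322.95303288 136.37072227] (322.1142857142857, 145.54794520547946)
0.16 [323.08395927 129.69928919] (322.1142857142857, 145.54794520547946)
```

The fixture agrees between both methods (heading about 79.6°), and the cabinet is only 0.11 m high, so it is clear of the gripper. Next I'll hover above the lever.

Request:
drive_tool(
  targets=[
    {"travel":[-20,-1,0],"delta_rot":[0,0,0]},
    {"travel":[-55,-3,1],"delta_rot":[0,0,-0.02]},
    {"travel":[-95,-5,1],"delta_rot":[0,0,-0.03]},
    {"travel":[-135,-8,2],"delta_rot":[0,0,-0.05]},
    {"travel":[-175,-10,2],"delta_rot":[0,0,-0.06]},
    {"travel":[-215,-12,3],"delta_rot":[0,0,-0.07]},
    {"travel":[-255,-15,4],"delta_rot":[0,0,-0.09]},
    {"travel":[-295,-17,4],"delta_rot":[0,0,-0.1]},
    {"travel":[-335,-20,5],"delta_rot":[0,0,-0.11]},
    {"travel":[-370,-22,6],"delta_rot":[0,0,-0.12]},
  ],
  fingers=60,
)

```text
t: 4.23
position: [0.4758, -0.1372, 0.1995]
tool_rot: [[0.049, 0.999, -0.004], [0.999, -0.049, 0.001], [0.001, -0.004, -1.0]]
force: [0.8, -0.2, 0.6]
finger_gap: 0.678
grip_force: 0.0
```

```bash
python3 -c "
from h import *
plan(.448,-.2704,.2,0)"
```

```text
t 4.23 pos [ 0.4758 -0.1372  0.1995] head -2.78 tilt z [-0.0043  0.0012 -1.    ] travel [-134.4  -21.3   -0.5] turn -0.0485 F [ 0.8 -0.2  0.6] gap 0.6779853106053738 grip 0.0
```

Request:
drive_tool(
  targets=[
    {"travel":[-35,-5,0],"delta_rot":[0,0,-0.01]},
    {"travel":[-70,-11,0],"delta_rot":[0,0,-0.03]},
    {"travel":[-100,-16,0],"delta_rot":[0,0,-0.04]},
    {"travel":[-120,-20,0],"delta_rot":[0,0,-0.05]},
    {"travel":[-125,-21,0],"delta_rot":[0,0,-0.05]},
    {"travel":[-125,-21,0],"delta_rot":[0,0,-0.05]},
    {"travel":[-125,-21,0],"delta_rot":[0,0,-0.05]},
  ],
)

```text
t: 4.82
position: [0.4504, -0.2583, 0.2002]
tool_rot: [[-0.0, 1.0, -0.002], [1.0, 0.0, 0.002], [0.002, -0.002, -1.0]]
force: [0.5, 0.4, 0.4]
finger_gap: 0.681
grip_force: 0.0
```

```bash
python3 -c "
from h import *
snap('wrist','w2.png')
plan(.448,-.2704,.05,0)
K=load('w2.png')
for n,p in(('boss',(.4482,-.2264,.044)),('flux',(.61,-.206,.09)),('eye',(.4478,-.3767,.034))):print(n,proj(K,p))"
```

```text
t 4.87 pos [ 0.4507 -0.2579  0.2005] head 0.07 tilt z [-0.002  0.002 -1.   ] travel [-12.8  -2.4 150.5] turn 0.0012 F [0.5 1.  0.7] gap 0.6849851850445254 grip 0.0
boss [318.77730413 157.70130932]
flux [498.13574826 142.13741407]
eye [318.6609276  278.16531938]
```

View pics/w2.png

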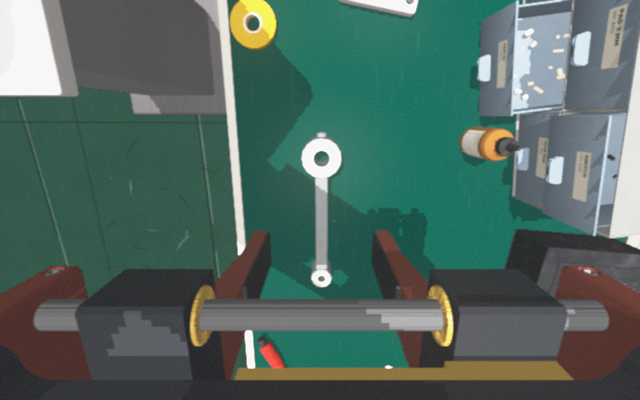

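The wrist view puts the boss bore at (321.5,157.5) and the eye bore at (321,279). Both are within 3 px of the prediction, and the bar is centred between the fingers. Descending.

Request:
drive_tool(
  targets=[
    {"travel":[-5,-1,25],"delta_rot":[0,0,0]},
    {"travel":[-10,-1.5,60],"delta_rot":[0,0,0]},
    {"travel":[-12.5,-1.5,95],"delta_rot":[0,0,0]},
    {"travel":[-12.5,-1.5,130],"delta_rot":[0,0,0]},
    {"travel":[-12.5,-1.5,160],"delta_rot":[0,0,0]},
    {"travel":[-12.5,-1.5,180],"delta_rot":[0,0,0]},
    {"travel":[-12.5,-1.5,190],"delta_rot":[0,0,0]},
    {"travel":[-12.5,-1.5,194],"delta_rot":[0,0,0]},
    {"travel":[-12.5,-1.5,195],"delta_rot":[0,0,0]},
    {"travel":[-12.5,-1.5,195],"delta_rot":[0,0,0]},
  ],
)

```text
t: 5.7
position: [0.4506, -0.272, 0.0074]
tool_rot: [[-0.002, 1.0, 0.001], [1.0, 0.002, -0.001], [-0.001, 0.001, -1.0]]
force: [0.4, -0.7, -0.5]
finger_gap: 0.682
grip_force: 0.0
```

```bash
python3 -c "
from h import *
plan(.449,-.2705,.004,-0.1)"
```

```text
t 5.7 pos [ 0.4506 -0.272   0.0074] head 0.1 tilt z [ 1.e-03 -8.e-04 -1.e+00] travel [ 1.5 -1.6  3.4] turn 0.0035 F [ 0.4 -0.7 -0.5] gap 0.6822444750050306 grip 0.0
```

Request:
drive_tool(
  targets=[
    {"travel":[1.5,-0.5,2],"delta_rot":[0,0,0]},
    {"travel":[1.5,-0.5,2],"delta_rot":[0,0,0]},
    {"travel":[1.5,-0.5,2],"delta_rot":[0,0,0]},
    {"travel":[1.5,-0.5,2],"delta_rot":[0,0,0]},
    {"travel":[1.5,-0.5,2],"delta_rot":[0,0,0]},
    {"travel":[1.5,-0.5,2],"delta_rot":[0,0,0]},
    {"travel":[1.5,-0.5,2],"delta_rot":[0,0,0]},
    {"travel":[1.5,-0.5,2],"delta_rot":[0,0,0]},
    {"travel":[1.5,-0.5,2],"delta_rot":[0,0,0]},
    {"travel":[1.5,-0.5,2],"delta_rot":[0,0,0]},
  ],
  fingers=0,
  grip_force=40,
)

```text
t: 6.53
position: [0.4495, -0.2707, 0.0048]
tool_rot: [[-0.001, 1.0, 0.0], [1.0, 0.001, -0.0], [-0.0, 0.0, -1.0]]
force: [-0.5, -0.1, 2.1]
finger_gap: 0.154
grip_force: 40.0
```

Request:
drive_tool(
  targets=[
    {"travel":[0,0,0],"delta_rot":[0,0,0]},
    {"travel":[0,0,-4],"delta_rot":[0,0,0]},
    {"travel":[0,0,-12],"delta_rot":[0,0,0]},
    {"travel":[0,0,-24],"delta_rot":[0,0,0]},
    {"travel":[0,0,-40],"delta_rot":[0,0,0]},
    {"travel":[0,0,-60],"delta_rot":[0,0,0]},
    {"travel":[0,0,-80],"delta_rot":[0,0,0]},
    {"travel":[0,0,-98],"delta_rot":[0,0,0]},
    {"travel":[0,0,-105],"delta_rot":[0,0,0]},
    {"travel":[0,0,-105],"delta_rot":[0,0,0]},
  ],
)

```text
t: 7.37
position: [0.4501, -0.2712, 0.1114]
tool_rot: [[-0.001, 1.0, 0.002], [1.0, 0.001, -0.002], [-0.002, 0.002, -1.0]]
force: [-0.1, -0.2, -4.6]
finger_gap: 0.158
grip_force: 40.0
```

```bash
python3 -c "
from h import *
c=snap('wrist','w3.png');snap('scene','s5.png');plan(.5289,.0522,.125,-10.4)
s=cv2.imread('pics/s5.png')[180:330,300:460]
cv2.imwrite('pics/c4.png',np.hstack([cv2.imread('pics/w3.png')[100:330,210:430],cv2.resize(s,(245,230))]))"
```

```text
t 7.47 pos [ 0.4488 -0.2702  0.1093] head 0.06 tilt z [-6.e-04  3.e-04 -1.e+00] travel [322.3  80.4 -15.6] turn 0.1825 F [ 0.2  0.8 -4.8] gap 0.15577955792013262 grip 39.99901592731476
```

View pics/c4.png

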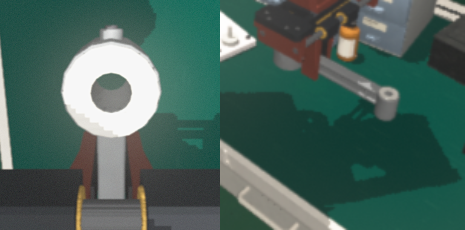

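The gap is 13.7 mm, so the bar is gripped and the lever is level. The boss bore is at about (321,193) in the wrist view. I'll use that to find the boss offset in the tool frame.

Run:
```python
from h import *
K=load('w3.png');b=ray(K,321,193,.1093-.0048+.044);print('boss',b,'rel TCP',b-[.4488,-.2702,0])
K=load('w2.png');b=ray(K,321.5,157.5,.044);e=ray(K,321,279,.034);print(b,e,np.degrees(np.arctan2(*(e-b)[[1,0]])),np.hypot(*(e-b)[:2]))
```

```text
boss [ 0.45023166 -0.22810508  0.1485    ] rel TCP [0.00143166 0.04209492 0.1485    ]
[ 0.45110609 -0.22618245  0.044     ] [ 0.45069602 -0.37785652  0.034     ] -90.15490446474783 0.15167462317690647
```

Request:
drive_tool(
  targets=[
    {"travel":[12,3,-4],"delta_rot":[0,0,0.0]},
    {"travel":[35,9,-10],"delta_rot":[0,0,0.01]},
    {"travel":[65,16,-16],"delta_rot":[0,0,0.03]},
    {"travel":[95,24,-16],"delta_rot":[0,0,0.05]},
    {"travel":[125,31,-16],"delta_rot":[0,0,0.07]},
    {"travel":[155,39,-16],"delta_rot":[0,0,0.09]},
    {"travel":[185,46,-16],"delta_rot":[0,0,0.11]},
    {"travel":[210,52,-16],"delta_rot":[0,0,0.13]},
    {"travel":[225,56,-16],"delta_rot":[0,0,0.14]},
    {"travel":[230,57,-16],"delta_rot":[0,0,0.14]},
  ],
)

```text
t: 8.3
position: [0.5052, -0.0372, 0.1245]
tool_rot: [[0.137, 0.991, -0.003], [0.991, -0.137, 0.001], [0.001, -0.003, -1.0]]
force: [-0.2, -0.2, -3.2]
finger_gap: 0.155
grip_force: 40.0
```

Request:
drive_tool(
  targets=[
    {"travel":[10,2,0],"delta_rot":[0,0,0.01]},
    {"travel":[30,5,0],"delta_rot":[0,0,0.02]},
    {"travel":[50,8,0],"delta_rot":[0,0,0.03]},
    {"travel":[65,10,0],"delta_rot":[0,0,0.04]},
    {"travel":[70,10,0],"delta_rot":[0,0,0.04]},
    {"travel":[70,10,0],"delta_rot":[0,0,0.04]},
    {"travel":[70,10,0],"delta_rot":[0,0,0.04]},
  ],
)

```text
t: 8.88
position: [0.5248, 0.027, 0.1251]
tool_rot: [[0.177, 0.984, -0.002], [0.984, -0.177, -0.001], [-0.001, -0.002, -1.0]]
force: [0.7, 0.1, -3.7]
finger_gap: 0.153
grip_force: 40.0
```

```bash
python3 -c "
from h import *
plan(.5289,.0522,.125,-10.4)"
```

```text
t 8.88 pos [0.5248 0.027  0.1251] head -10.19 tilt z [-1.7e-03 -5.0e-04 -1.0e+00] travel [25.5 -0.5  0.1] turn 0.0036 F [ 0.7  0.1 -3.7] gap 0.1531359331437826 grip 39.999069571495056
```

Request:
drive_tool(
  targets=[
    {"travel":[4,0,0],"delta_rot":[0,0,0.004]},
    {"travel":[12,0,0],"delta_rot":[0,0,0.004]},
    {"travel":[20,0,0],"delta_rot":[0,0,0.004]},
    {"travel":[25,0,0],"delta_rot":[0,0,0.004]},
    {"travel":[25,-0.5,8],"delta_rot":[0,0,0.004]},
    {"travel":[25,-0.5,20],"delta_rot":[0,0,0.004]},
    {"travel":[25,-0.5,32],"delta_rot":[0,0,0.004]},
    {"travel":[25,-0.5,39],"delta_rot":[0,0,0.004]},
    {"travel":[25,-0.5,42],"delta_rot":[0,0,0.004]},
    {"travel":[25,-0.5,42],"delta_rot":[0,0,0.004]},
  ],
)

```text
t: 9.72
position: [0.5289, 0.0521, 0.0827]
tool_rot: [[0.182, 0.983, -0.002], [0.983, -0.182, -0.0], [-0.0, -0.002, -1.0]]
force: [-0.2, 0.5, -3.1]
finger_gap: 0.155
grip_force: 40.0
```

Request:
drive_tool(
  targets=[
    {"travel":[0,0,0],"delta_rot":[0,0,0]},
    {"travel":[0,0,0],"delta_rot":[0,0,0]},
    {"travel":[0,0,0],"delta_rot":[0,0,0]},
  ],
)

```text
t: 9.97
position: [0.5302, 0.0521, 0.0843]
tool_rot: [[0.182, 0.983, 0.001], [0.983, -0.182, -0.0], [0.0, 0.001, -1.0]]
force: [0.3, 0.2, -3.6]
finger_gap: 0.159
grip_force: 40.0
```

```bash
python3 -c "
from h import *
snap('top','t4.png');snap('scene','s6.png');snap('wrist','w4.png')
plan(.5289,.0522,.079,-10.4)
a=cv2.resize(cv2.imread('pics/t4.png')[165:225,172:312],(560,240),interpolation=cv2.INTER_CUBIC)
b=cv2.resize(cv2.imread('pics/s6.png')[125:225,220:360],(448,320),interpolation=cv2.INTER_CUBIC)
w=cv2.resize(cv2.imread('pics/w4.png')[60:320,200:440],(295,320))
o=np.zeros((560,743,3),np.uint8);o[:240,:560]=a;o[240:,:448]=b;o[240:,448:]=w
cv2.imwrite('pics/c5.png',o)"
```

```text
t 10.12 pos [0.53   0.0521 0.0841] head -10.49 tilt z [ 8.e-04 -1.e-04 -1.e+00] travel [-0.1 -1.1  5.1] turn -0.0015 F [ 0.3 -0.1 -3.6] gap 0.16003763860582498 grip 39.99909460544586
```

View pics/c5.png

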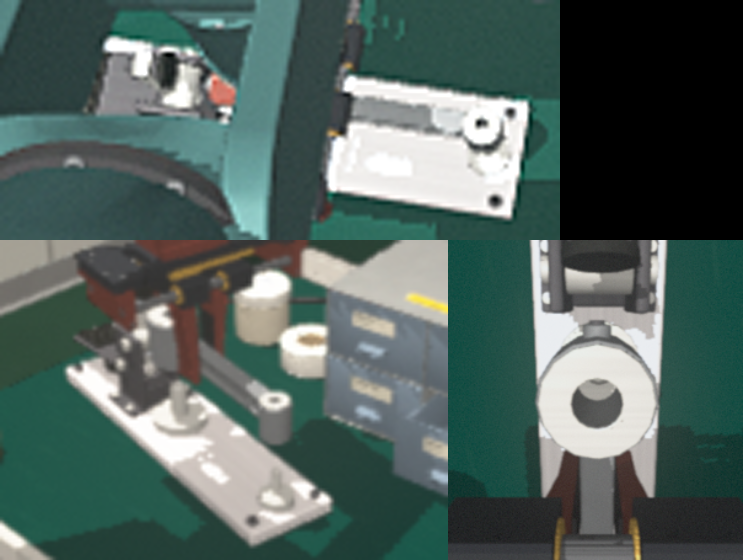

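The top view shows the eye bore at crop (481,124). The wrist view shows the boss bore at (597,403), with the post tip visible inside it at about (598,390). I'll compare these with where the post and pin should appear.

Run:
```python
from h import *
T=load('t4.png');z=.0841-.0048
e=ray(T,172+481.5/4-.5,165+124.5/4-.5,z+.034);print('eye',e)
W=load('w4.png');s=240/295
b=ray(W,200+597*s-448*s,60+(403-240)*260/320,z+.044);p=ray(W,200+(598-448)*s,60+(390-240)*260/320,.054)
print('boss',b,'post seen',p,'expected boss',[.53+.182*.0435,.0521+.983*.0435])
print('post proj',(proj(W,[.5368,.0955,.054])-[200,60])/[s,260/320]+[448,240])
print('heading e-b',np.degrees(np.arctan2(*(e-b)[[1,0]])),np.hypot(*(e-b)[:2]))
```

```text
eye [ 0.5089529  -0.05164481  0.1133    ]
boss [0.53838337 0.09506817 0.1233    ] post seen [0.53718749 0.08441134 0.054     ] expected boss [0.537917, 0.09486049999999999]
post proj [593.49435723 369.91275975]
heading e-b -101.34292620732145 0.14963573720909334
```

The boss and eye are both within about 2 mm of the post and pin. I'll make a last small trim to 2 cm above the post tip and let it settle.

Request:
drive_tool(
  targets=[
    {"travel":[0,-0.5,2],"delta_rot":[0,0,0]},
    {"travel":[0,-1,4],"delta_rot":[0,0,0]},
    {"travel":[0,-1,4.5],"delta_rot":[0,0,0]},
    {"travel":[0,-1,4.5],"delta_rot":[0,0,0]},
    {"travel":[0,-1,4.5],"delta_rot":[0,0,0]},
    {"travel":[0,-1,4.5],"delta_rot":[0,0,0]},
    {"travel":[0,-1,4.5],"delta_rot":[0,0,0]},
    {"travel":[0,-1,4.5],"delta_rot":[0,0,0]},
    {"travel":[0,-1,4.5],"delta_rot":[0,0,0]},
    {"travel":[0,-1,4.5],"delta_rot":[0,0,0]},
  ],
)

```text
t: 10.95
position: [0.5287, 0.0523, 0.0792]
tool_rot: [[0.182, 0.983, 0.0], [0.983, -0.182, -0.0], [-0.0, 0.0, -1.0]]
force: [-0.1, 0.4, -3.8]
finger_gap: 0.157
grip_force: 40.0
```

```bash
python3 -c "
from h import *
plan(.5289,.0522,.079,-10.4)
s=robot.observe()
if abs(s['position'][2]-.079)<.004 and np.hypot(s['position'][0]-.5289,s['position'][1]-.0522)<.003 and s['grip_force']>30: print(robot.close_job())"
```

```text
t 10.95 pos [0.5287 0.0523 0.0792] head -10.49 tilt z [ 0.e+00 -1.e-04 -1.e+00] travel [-0.   0.2  0.2] turn -0.0015 F [-0.1  0.4 -3.8] gap 0.15700607290291102 grip 39.99908924102783
the job is handed in; nothing more can be done
None
```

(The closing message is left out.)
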